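# Restock the cookie case

## Robot

A 7-joint arm with a two-finger parallel gripper is mounted at the origin on a cart in front of the work surface, level with it; the furniture and walls round the work are solid. World frame = base frame: x ahead of the robot, y to its left, z up, the work surface at z = 0. Lengths are in mm, angles in rad, forces in N, time in s.
With the tool pointing down it reaches from about 400 to 850 mm from the base axis. Payload 4.5 kg.
Tool frame: the origin (TCP) lies midway between the tips of the shut fingers; the grasp point (between the pads) lies 19 mm behind it (ctrl.grip_depth is the distance from the TCP to the grasp point, in mm); z points along the fingers, y is the line along which they close (so a half turn about z gives the same grasp; the last joint's range is limited). The gripper opens to 88 mm and grips with 3 to 60 N. Pads are 18 mm wide; open, the fingers measure 123 mm over their backs; the gripper's body (75 mm by 187 mm) begins 45 mm behind the grasp point.
Start: joints at [-1.152, 0.689, -0.195, 1.565, 0.157, 0.902, -0.215], TCP at [234.591, 579.328, 238.743] pointing down, gripper open.
Joint ranges: [-3.01, 3.01], [-0.46, 2.08], [-1.47, 1.51], [0.13, 2.56], [-1, 4.14], [0.04, 2.09], [-2.66, 2.66]. Speed limits (rad/s): [2.57, 2.57, 3.14, 3.14, 3.14, 3.14, 3.14].

## Interface

Orientations are given as [roll, pitch, yaw] about the fixed x, y, z axes, in that order (R = Rz(yaw) Ry(pitch) Rx(roll)).
In Python, from bench import ctrl gives the robot as it stands.
- The arm moves only by the shell command python3 -m pendant 'ROWS' [FORCE]. ROWS is a JSON object of lists of equal length, an entry for each row: "grip": the opening, from 0 (shut) to 1 (fully open); "offset": the shift along the tool's x, y, z in mm, a list of three; "spin": the turn about the tool's z in degrees. A call has 1 to 10 rows; each row shifts and turns the commanded pose from where the row before left it, along the tool's axes as they then stand; what a row does not reach is not made up. A row lasts 1/12 s, in which the tool goes at most 41.7 mm and 7.16 degrees, less where a joint would pass 70% of its speed; a pose out of reach is approached as far as the arm can. A call with a gripper value outside its range is refused whole. The fingers move at their own pace and stop on an object; FORCE is the grip in N (left out, the last holds). Time passes only in rows, so rows that do not move let the fingers close. It gives the time, the measured TCP pose, the force, the opening and the grip force at its end, in the units of the state.
- ctrl.get_state(): the state, without advancing time (a new reading comes with each control period).
- ctrl.read_camera(name): name is "scene" or "top" or "wrist"; returns (picture, depth): 400x640x3 uint8, red, green, blue; 400x640 float32, mm along the optical axis (not along the pixel's ray), 0 where there is no reading.
- ctrl.camera_model(name): a dict with "fx", "fy", "cx", "cy" (pixels), "extrinsics" (4x4, takes a point from camera to world coordinates); the wrist camera has in their place "hand_eye" (4x4, takes a point from camera to tool coordinates, whose origin is the TCP and whose axes are the flange's). Camera axes: x right, y down, z forward; pixel columns grow to the right and rows downward; lengths in mm; the calibration is good to about 2 mm. A picture is of the moment at which its call begins: read the wrist's pose just before it. camera_model takes no time and is no camera call.
- ctrl.job_done(): hands the job in; it is judged then, once.
The state is a dict: "t": time; "joints": joint angles; "dq": joint speeds; "tau": joint torques, N m; "position": TCP position; "tcp_rot": TCP orientation; "contact_force": force on the tool from outside, world axes, zero at the start; "moment": the same for the moment, N m; "finger_gap": opening from 0.0 (shut) to 1.0 (fully open); "grip_force": force on a finger pad.
Only numpy, scipy, OpenCV 4.12 (cv2) and the standard library are available. Lean on these libraries where they do the work, as an engineer would, in place of code of your own. Each camera call takes 0.05 s, during which the arm holds its last target. There are 200 camera calls.

## Task

Restock the cookie case: slide its glass door fully open, then lay all the cookies, both the fresh ones from the sheet and the two lying astray in the case, flat and one to a paper round, centred on the rounds, filling the two rows farthest from you completely before the row nearest you. Then slide the glass door fully shut; leave the cake server, the croissants and everything else where they are.

Things in the scene. Friction and masses are not known exactly. Their poses are not given: they have to be found in the camera images.
- case: fixed low glass bakery case, 256 deep (x), 495 long (y), 100 high (all mm). Origin on the counter; x points away from the robot, y to its left; outer walls at x = -128..128, y = -252..242 mm, 5 to 6 thick, rail tops 100 above the counter. Left: the cookie bay, an open well under the sliding door, flat white floor 48 above the counter. Right: fixed glass over slices and tarts on show; leave these.
- door (a joint): clear glass door with aluminium edges on the case's track, 238 x 248 x 7 mm, underside 92 mm above the counter. Value in m: 0 = fully shut over the cookie bay, 0.242 = fully open; grows as it slides along the case's -y axis (to the robot's right) over the fixed glass. Starts 0 to 15 mm ajar, stays where left, takes about 2 N to slide.
- handle (a point): middle of the dark steel bar handle on the middle of the door's top, moving with it; bar 90 mm long along the case's x axis, 12 mm wide (y), 12 mm high, its centre 28 mm above the glass and 125 mm above the counter, on two thin posts; to be pinched from above across its 12 mm.
- bay (a point): centre of the cookie bay's floor (48 mm above the counter), axes as the case's; the bay's walls are 120 mm to each side of it in x and y
- sheet: rimless aluminium cookie sheet lined with baking paper, 270 (x) by 250 (y) by 3 mm, with a 10 mm turned-up lip on its far edge, fixed to the counter left of the case; origin: centre of its underside, top 3 mm higher
- round_far_left (a point): centre of the pale blue-green scalloped paper round, 77 mm across, in the far row, left column, on the floor of the cookie bay (48 mm above the counter); axes as the case's. Three rows of two: rows 78 mm apart in x, columns 100 mm apart in y; the far row is farthest from the robot (largest x).
- round_far_right (a point): centre of the pale blue-green scalloped paper round, 77 mm across, in the far row, right column, on the floor of the cookie bay (48 mm above the counter); axes as the case's. Three rows of two: rows 78 mm apart in x, columns 100 mm apart in y; the far row is farthest from the robot (largest x).
- round_mid_left (a point): centre of the pale blue-green scalloped paper round, 77 mm across, in the middle row, left column, on the floor of the cookie bay (48 mm above the counter); axes as the case's. Three rows of two: rows 78 mm apart in x, columns 100 mm apart in y; the far row is farthest from the robot (largest x).
- round_mid_right (a point): centre of the pale blue-green scalloped paper round, 77 mm across, in the middle row, right column, on the floor of the cookie bay (48 mm above the counter); axes as the case's. Three rows of two: rows 78 mm apart in x, columns 100 mm apart in y; the far row is farthest from the robot (largest x).
- round_near_left (a point): centre of the pale blue-green scalloped paper round, 77 mm across, in the near row, left column, on the floor of the cookie bay (48 mm above the counter); axes as the case's. Three rows of two: rows 78 mm apart in x, columns 100 mm apart in y; the far row is farthest from the robot (largest x).
- round_near_right (a point): centre of the pale blue-green scalloped paper round, 77 mm across, in the near row, right column, on the floor of the cookie bay (48 mm above the counter); axes as the case's. Three rows of two: rows 78 mm apart in x, columns 100 mm apart in y; the far row is farthest from the robot (largest x).
- cookie_0: rigid round chocolate chip cookie, 66 to 70 mm across, 14 mm thick, about 40 g; origin: centre of its underside, z up. Where there is no room for fingers beside it, it can be dragged by pressing lightly (about 5 N) on its top. Starts lying on the cookie sheet; may be absent.
- cookie_1: rigid round chocolate chip cookie, 66 to 70 mm across, 14 mm thick, about 40 g; origin: centre of its underside, z up. Where there is no room for fingers beside it, it can be dragged by pressing lightly (about 5 N) on its top. Starts lying on the cookie sheet; may be absent.
- cookie_2: rigid round chocolate chip cookie, 66 to 70 mm across, 14 mm thick, about 40 g; origin: centre of its underside, z up. Where there is no room for fingers beside it, it can be dragged by pressing lightly (about 5 N) on its top. Starts lying on the cookie sheet; may be absent.
- cookie_3: rigid round chocolate chip cookie, 66 to 70 mm across, 14 mm thick, about 40 g; origin: centre of its underside, z up. Where there is no room for fingers beside it, it can be dragged by pressing lightly (about 5 N) on its top. Starts lying on the cookie sheet; may be absent.
- cookie_4: rigid round chocolate chip cookie, 66 to 70 mm across, 14 mm thick, about 40 g; origin: centre of its underside, z up. Where there is no room for fingers beside it, it can be dragged by pressing lightly (about 5 N) on its top. Starts in the cookie bay, lying astray between the paper rounds.
- cookie_5: rigid round chocolate chip cookie, 66 to 70 mm across, 14 mm thick, about 40 g; origin: centre of its underside, z up. Where there is no room for fingers beside it, it can be dragged by pressing lightly (about 5 N) on its top. Starts in the cookie bay, lying astray between the paper rounds.
- cake_server: cake server with oak handle, 277 by 54 by 18 mm, lying behind the case; bystander
- croissant_0: croissant, 65 by 133 by 49 mm, left of the cookie sheet; bystander

How it is judged:
By the outcome, as a careful person would: the job done as asked, in the order asked, and still so for the second after the job is handed in, with the robot touching nothing.
Of cookie_0, cookie_1, cookie_2, cookie_3 only 3 to 4 are there at a start; the rules pass over those that are not, and their reading is None.
At some moment in a run one of cookie_0, cookie_1, cookie_2, cookie_3, cookie_4, cookie_5 may be knocked a few centimetres aside while the robot is not near it.
It also fails if it takes over 210 s, if anything falls off the work surface, if the arm or the gripper's body presses on something with over 40 N, if the wrist force passes 120 N, or if a joint passes its speed limit or range.

## Working session

There is one attempt and no reset: what is moved stays moved. The work goes in short steps, Python scripts to look and compute and a shell command to move; the robot and the scene stay as the last step left them, time stands still between calls to the robot, and variables do not carry over. Pictures are saved under pics/ and viewed, at most 14 in all, crops included, and the job is handed in when it is done.

```bash
ls; mkdir -p pics
python3 - <<'E'
from bench import ctrl
import cv2,numpy as np
s=ctrl.get_state();print(s['t'],s['position'],s['tcp_rot'],s['finger_gap'])
for n in ['top','scene']:
    p,d=ctrl.read_camera(n);cv2.imwrite(f'pics/{n}0.png',p[:,:,::-1]);np.save(f'pics/{n}0.npy',d)
    m=ctrl.camera_model(n);print(n,m)
print(ctrl.camera_model('wrist'))
E
```

```text
pics
0.0 [234.42135407 578.68890124 237.91766697] [-3.13975494e+00  1.46242656e-04  2.75687017e+00] 0.9990044514206387
top {'fx': 502.4268968817483, 'fy': 502.4268968817483, 'cx': 327.28277311343544, 'cy': 193.27070140625025, 'extrinsics': array([[ 1.94940780e-02, -9.84110050e-01,  1.76486232e-01,
         3.41378107e+02],
       [-9.99808906e-01, -1.94457601e-02,  2.00346970e-03,
         1.15368029e+02],
       [ 1.46027426e-03, -1.76491562e-01, -9.84301070e-01,
         1.68053928e+03],
       [ 0.00000000e+00,  0.00000000e+00,  0.00000000e+00,
         1.00000000e+00]])}
scene {'fx': 405.26618182635207, 'fy': 405.26618182635207, 'cx': 319.6565549831269, 'cy': 200.03323010578072, 'extrinsics': array([[ 8.66389666e-01, -2.95698477e-01,  4.02406956e-01,
         2.01657375e+02],
       [-4.98908710e-01, -4.77981568e-01,  7.22927188e-01,
        -6.91325637e+02],
       [-2.14253606e-02, -8.27100980e-01, -5.61644836e-01,
         7.28698371e+02],
       [ 0.00000000e+00,  0.00000000e+00,  0.00000000e+00,
         1.00000000e+00]])}
{'fx': 283.113460546716, 'fy': 283.113460546716, 'cx': 316.71349937139826, 'cy': 198.30730904000083, 'hand_eye': array([[-4.26430675e-04, -9.52536119e-01, -3.04425294e-01,
         7.85231172e+01],
       [ 9.99999751e-01, -5.77583854e-04,  4.06467258e-04,
         2.54576555e-01],
       [-5.63005879e-04, -3.04425044e-01,  9.52536128e-01,
        -1.46123026e+02],
       [ 0.00000000e+00,  0.00000000e+00,  0.00000000e+00,
         1.00000000e+00]])}
```

View pics/top0.png

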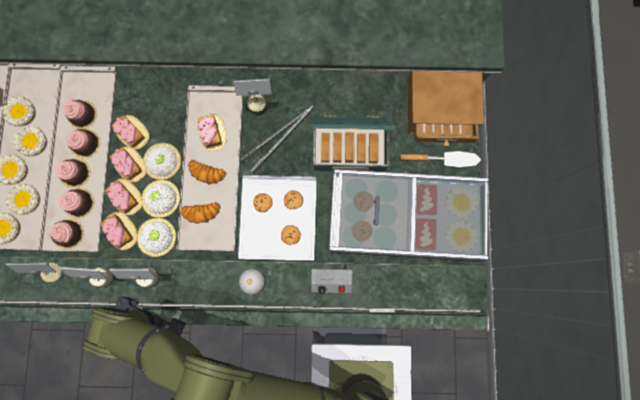

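View pics/scene0.png

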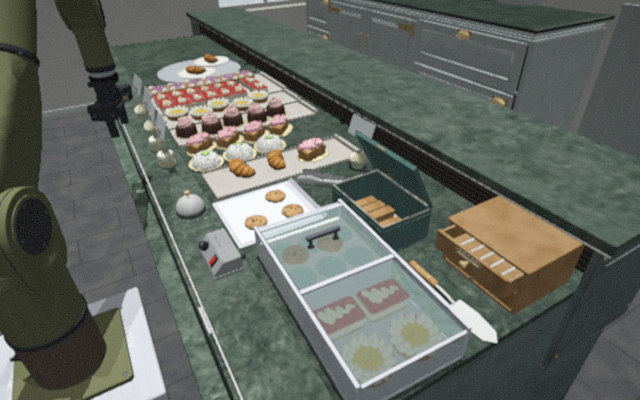

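```bash
cat > h.py <<'E'
from bench import ctrl
import cv2,numpy as np
from scipy.spatial.transform import Rotation as Ro
def T(s):
    M=np.eye(4);M[:3,:3]=Ro.from_euler('xyz',s['tcp_rot']).as_matrix();M[:3,3]=s['position'];return M
def look(name,out=None):
    s=ctrl.get_state();p,d=ctrl.read_camera(name);m=ctrl.camera_model(name)
    E=T(s)@m['hand_eye'] if name=='wrist' else m['extrinsics']
    if out: cv2.imwrite('pics/'+out,p[:,:,::-1])
    return p,d,m,E
def plane(uv,z,m,E):
    uv=np.atleast_2d(uv).astype(float)
    r=np.c_[(uv[:,0]-m['cx'])/m['fx'],(uv[:,1]-m['cy'])/m['fy'],np.ones(len(uv))]@E[:3,:3].T
    return E[:3,3]+r*((z-E[2,3])/r[:,2])[:,None]
def pix(P,m,E):
    c=(np.atleast_2d(P)-E[:3,3])@E[:3,:3]
    return np.c_[c[:,0]/c[:,2]*m['fx']+m['cx'],c[:,1]/c[:,2]*m['fy']+m['cy']]
def to(target,yaw=None):
    "tool-frame offset and spin (deg) from the measured pose to a TCP target (spin worked first offsets last => give both)"
    s=ctrl.get_state();M=T(s)
    o=M[:3,:3].T@(np.array(target)-s['position'])
    y=s['tcp_rot'][2]
    sp=None if yaw is None else -np.degrees((yaw-y+np.pi/2)%np.pi-np.pi/2)
    return o.round(1),sp,np.degrees(s['tcp_rot']).round(2)
def discs(p,z,m,E,lo,hi,amin,amax,roi=None):
    hsv=cv2.cvtColor(p,cv2.COLOR_RGB2HSV);k=cv2.inRange(hsv,lo,hi)
    k=cv2.morphologyEx(k,cv2.MORPH_CLOSE,np.ones((5,5),np.uint8));k=cv2.morphologyEx(k,cv2.MORPH_OPEN,np.ones((3,3),np.uint8))
    out=[]
    for c in cv2.findContours(k,cv2.RETR_EXTERNAL,cv2.CHAIN_APPROX_NONE)[0]:
        w=plane(c[:,0,:],z,m,E)[:,:2].astype(np.float32);h=cv2.convexHull(w);a=cv2.contourArea(h)
        if amin<a<amax:
            (cx,cy),r=cv2.minEnclosingCircle(h);out.append((round(cx,1),round(cy,1),round(r,1),round(a), c[:,0,:].mean(0).round().tolist()))
    return out
E
python3 - <<'E'
from h import *
p=cv2.imread('pics/top0.png')[:,:,::-1];m=ctrl.camera_model('top');E=m['extrinsics']
print(plane([[262,202],[293,199],[291,235]],17,m,E).round())
print(plane([[376,209]],125,m,E).round())
print('corners',plane([[338,171],[487,178],[487,257],[332,249]],100,m,E).round())
print('bay cookies',plane([[363,201],[361,231]],62,m,E).round())
hsv=cv2.cvtColor(p,cv2.COLOR_RGB2HSV);print(hsv[202,262],hsv[201,363],hsv[231,361],hsv[190,388])
cv2.imwrite('pics/topz.png',cv2.resize(p[150:280,220:500,::-1],None,fx=2.8,fy=2.8,interpolation=cv2.INTER_CUBIC))
E
```

```text
[[606. 337.  17.]
 [618. 233.  17.]
 [497. 236.  17.]]
[[573. -35. 125.]]
corners [[ 698.   85.  100.]
 [ 685. -394.  100.]
 [ 432. -385.  100.]
 [ 448.  100.  100.]]
bay cookies [[608.   2.  62.]
 [510.   7.  62.]]
[ 16 148 181] [ 16  48 132] [ 16  50 133] [ 86  29 148]
```

View pics/topz.png

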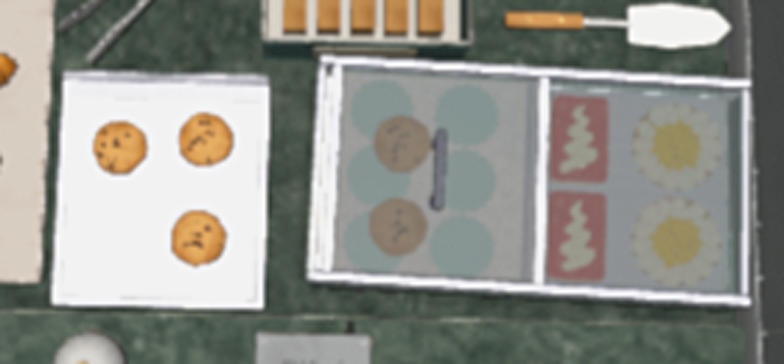

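```bash
python3 -m pendant '{"grip":[1,1,1,1,1,1,1,1,1,1],"offset":[[0,0,0],[0,0,0],[0,0,0],[-21,-35.5,-4],[-21,-35.5,-4],[-21,-35.5,-4],[-21,-35.5,-4],[-21,-35.5,-4],[-21,-35.5,-4],[-21,-35.5,-4]],"spin":[-6.7,-6.7,-6.8,0,0,0,0,0,0,0]}' 30
python3 -m pendant '{"grip":[1,1,1,1,1,1,1,1,1,1],"offset":[[-21,-35.5,-4],[-21,-35.5,-4],[-21,-35.5,-4],[-21,-35.5,-4],[-21,-35.5,-4],[-21,-35.5,-4],[-21,-35.5,-4],[-21,-35.5,-4],[-21,-35.5,-4],[-21,-35.5,-4]],"spin":[0,0,0,0,0,0,0,0,0,0]}'
python3 -m pendant '{"grip":[1,1],"offset":[[0,0,0],[0,0,0]],"spin":[0,0]}'
python3 - <<'E'
from h import *
p,d,m,E=look('wrist','w1.png')
hsv=cv2.cvtColor(p,cv2.COLOR_RGB2HSV)
print('handle seed',pix([573,-35,125],m,E))
E
```

```text
t: 0.93
position: [374.0, 324.1, 266.7]
tcp_rot: [-3.141, -0.0, 3.11]
contact_force: [1.1, -0.0, -0.6]
finger_gap: 0.996
grip_force: 0.0
t: 1.77
position: [572.2, -37.5, 306.7]
tcp_rot: [3.142, -0.001, 3.109]
contact_force: [0.5, 0.3, -1.0]
finger_gap: 1.003
grip_force: 0.0
t: 1.93
position: [572.4, -38.6, 306.0]
tcp_rot: [-3.141, -0.0, 3.103]
contact_force: [-0.6, 0.6, 0.2]
finger_gap: 1.003
grip_force: 0.0
handle seed [[319.71184569 177.72588774]]
```

View pics/w1.png

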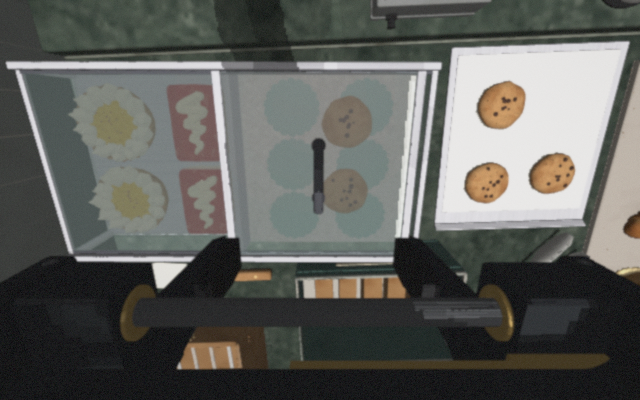

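Run:
```python
from h import *
p=cv2.imread('pics/w1.png')[:,:,::-1];m=ctrl.camera_model('wrist');E=T(ctrl.get_state())@m['hand_eye']
hsv=cv2.cvtColor(p,cv2.COLOR_RGB2HSV)
k=(hsv[:,:,2]<75).astype(np.uint8);k[:,:290]=0;k[:,350:]=0;k[:130]=0;k[222:]=0
c=max(cv2.findContours(k,cv2.RETR_EXTERNAL,cv2.CHAIN_APPROX_NONE)[0],key=cv2.contourArea)
print('handle',cv2.boundingRect(c),cv2.minAreaRect(plane(c[:,0],131,m,E)[:,:2].astype(np.float32)))
print('corners',plane([[8,66],[440,66],[75,261]],100,m,E).round(1))
print('div near/far',plane([[213,70],[230,258]],100,m,E).round(1))
print('rounds teal',discs(p,48,m,E,(75,25,60),(100,255,255),2500,6500))
print('cookies',discs(p,62,m,E,(8,60,60),(24,255,255),2000,6500))
print('sheet cookies',discs(p,17,m,E,(8,90,60),(24,255,255),2000,6500))
```

```text
handle (312, 139, 13, 54) ((557.0810546875, -33.571929931640625), (13.521747589111328, 61.66868591308594), 88.02334594726562)
corners [[ 435.7 -381.7  100. ]
 [ 452.6  108.9  100. ]
 [ 686.1 -379.   100. ]]
div near/far [[ 447.9 -149.6  100. ]
 [ 688.9 -161.   100. ]]
rounds teal [(702.4, -34.1, 116.5, 3573, [321.0, 247.0]), (686.4, -292.7, 92.7, 4165, [157.0, 242.0]), (651.5, 26.9, 37.6, 3589, [361.0, 218.0]), (573.5, 31.6, 35.3, 3043, [364.0, 162.0])]
cookies [(829.8, 254.8, 61.3, 4352, [499.0, 312.0]), (807.8, -342.9, 60.1, 4287, [134.0, 312.0]), (772.4, 48.1, 57.5, 3952, [370.0, 289.0]), (602.5, 204.8, 30.7, 2708, [486.0, 182.0]), (593.5, 295.1, 31.1, 2704, [552.0, 173.0]), (497.6, 208.9, 30.7, 2707, [501.0, 105.0])]
sheet cookies [(868.6, 288.0, 68.4, 5413, [499.0, 312.0]), (844.0, -378.6, 67.1, 5332, [134.0, 312.0]), (806.2, 77.8, 44.5, 3114, [383.0, 289.0]), (615.0, 231.6, 33.6, 3216, [486.0, 182.0]), (605.8, 332.6, 33.9, 3222, [552.0, 173.0]), (498.0, 236.9, 33.7, 3243, [501.0, 104.0])]
```

```bash
python3 -m pendant '{"grip":[1,1,0.5,0.5,0.5,0.5,0,0,0,0],"offset":[[0,4.5,36],[0,0,38],[0,0,38],[0,0,38],[0,0,26],[0,0,16],[0,0,0],[0,0,0],[0,0,0],[0,0,0]],"spin":[0,0,0,0,0,0,0,0,0,0]}' 30
python3 -m pendant '{"grip":[0,0,0],"offset":[[0,0,0],[0,0,0],[0,0,0]],"spin":[0,0,0]}'
```

```text
t: 2.82
position: [573.1, -30.1, 116.3]
tcp_rot: [3.141, 0.003, 3.11]
contact_force: [-0.0, -0.1, 0.7]
finger_gap: 0.42
grip_force: 0.0
t: 3.07
position: [572.7, -31.8, 115.6]
tcp_rot: [-3.141, 0.002, 3.109]
contact_force: [-0.7, -3.9, 2.1]
finger_gap: 0.189
grip_force: 1.0
```

```bash
python3 -m pendant '{"grip":[0,0,0,0,0,0,0,0,0,0],"offset":[[0,0,0],[0,0,0],[0,0,0],[0,-10,0],[0,-20,0],[0,-25,0],[0,-25,0],[0,-25,0],[0,-25,0],[0,-25,0]],"spin":[0,0,0,0,0,0,0,0,0,0]}'
python3 -m pendant '{"grip":[0,0,0,0,0,0,0],"offset":[[0,-25,0],[0,-20,0],[0,-15,0],[0,-8,0],[0,-4,0],[0,0,0],[0,0,0]],"spin":[0,0,0,0,0,0,0]}'
```

```text
t: 3.9
position: [566.6, -184.9, 115.4]
tcp_rot: [3.139, -0.001, 3.111]
contact_force: [-2.9, 4.2, 8.7]
finger_gap: 0.137
grip_force: 30.0
t: 4.48
position: [563.6, -259.7, 115.4]
tcp_rot: [-3.14, -0.001, 3.107]
contact_force: [-3.1, -1.7, 9.2]
finger_gap: 0.133
grip_force: 30.0
```

```bash
python3 -m pendant '{"grip":[0,0,0,0],"offset":[[0,-4,0],[0,-4,0],[0,-2,0],[0,0,0]],"spin":[0,0,0,0]}'
python3 -m pendant '{"grip":[0,0,0,0],"offset":[[0,-3,0],[0,-3,0],[0,0,0],[0,0,0]],"spin":[0,0,0,0]}'
```

```text
t: 4.82
position: [563.4, -265.2, 115.4]
tcp_rot: [3.138, -0.003, 3.11]
contact_force: [-5.8, 5.5, 10.7]
finger_gap: 0.134
grip_force: 30.0
t: 5.15
position: [563.4, -265.2, 115.3]
tcp_rot: [3.13, -0.004, 3.114]
contact_force: [-6.6, 14.8, 13.7]
finger_gap: 0.131
grip_force: 30.0
```

```bash
python3 -m pendant '{"grip":[0,0.5,0.5,0.5,0.5,0.5,0.5,0.5,1,1],"offset":[[0,6,0],[0,0,0],[0,0,0],[0,0,0],[0,0,-10],[0,0,-30],[0,0,-40],[0,0,-40],[0,20,-35],[0,35,-20]],"spin":[0,0,0,0,0,0,0,0,0,0]}'
python3 -m pendant '{"grip":[1,1,1,1,1,1,1,1],"offset":[[-2,40,-5],[-2,40,-5],[-2,40,0],[-2,40,0],[-2,20,0],[0,0,0],[0,0,0],[0,0,0]],"spin":[0,0,0,0,0,0,0,0]}'
python3 - <<'E'
from h import *
p,d,m,E=look('wrist','w2.png')
print('rounds',discs(p,48,m,E,(75,25,60),(100,255,255),1500,6500))
print('bay cookies',discs(p,62,m,E,(8,90,60),(24,255,255),2000,6500))
print('sheet cookies',discs(p,17,m,E,(8,90,60),(24,255,255),2000,6500))
E
```

```text
t: 5.98
position: [567.1, -218.1, 294.3]
tcp_rot: [-3.137, 0.006, 3.1]
contact_force: [1.1, 0.1, 0.9]
finger_gap: 0.624
grip_force: 0.0
t: 6.65
position: [581.9, -35.1, 299.8]
tcp_rot: [-3.14, -0.0, 3.107]
contact_force: [1.3, -0.7, -0.1]
finger_gap: 1.0
grip_force: 0.0
rounds [(687.5, -287.1, 112.4, 5422, [157.0, 238.0]), (653.5, 25.0, 37.6, 3726, [360.0, 213.0]), (574.8, 26.7, 37.7, 3510, [363.0, 156.0]), (496.5, 29.9, 37.9, 3230, [370.0, 95.0])]
bay cookies [(833.7, 252.3, 58.9, 4027, [499.0, 312.0]), (813.9, -340.1, 59.5, 4062, [134.0, 312.0]), (777.3, 65.8, 44.1, 2923, [383.0, 288.0]), (609.2, -0.6, 32.7, 3122, [342.0, 186.0]), (604.9, 200.9, 30.1, 2576, [487.0, 178.0]), (597.3, 290.8, 30.3, 2581, [554.0, 169.0]), (514.4, 3.7, 33.0, 3156, [345.0, 115.0]), (500.6, 205.9, 30.1, 2588, [503.0, 98.0])]
sheet cookies [(872.4, 285.6, 65.8, 5027, [499.0, 312.0]), (850.3, -376.2, 66.4, 5070, [134.0, 312.0]), (809.3, 77.2, 49.3, 3648, [383.0, 288.0]), (621.5, 3.1, 36.5, 3896, [342.0, 186.0]), (616.8, 228.2, 33.6, 3215, [487.0, 178.0]), (608.3, 328.6, 33.9, 3222, [554.0, 169.0]), (515.7, 7.9, 36.9, 3939, [345.0, 115.0]), (500.3, 233.7, 33.6, 3230, [503.0, 98.0])]
```

View pics/w2.png

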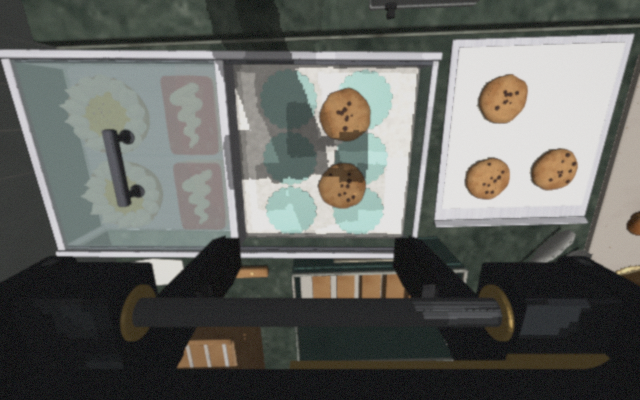

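```bash
python3 -m pendant '{"grip":[1,1,1,1,1,1,1],"offset":[[-13,18,20],[-13,17.5,30],[0,0,35],[0,0,35],[0,0,20],[0,0,0],[0,0,0]],"spin":[0,0,0,0,0,0,0]}' 12
python3 - <<'E'
from h import *
p,d,m,E=look('wrist','w3.png')
c=discs(p,62,m,E,(8,90,60),(24,255,255),1500,5500);print(c)
print('rounds',discs(p,48,m,E,(75,25,60),(100,255,255),1000,6500))
for q in c: print(q[:2],to([q[0],q[1],52],np.radians(-2)))
E
```

```text
t: 7.28
position: [608.8, -0.5, 159.1]
tcp_rot: [-3.141, -0.002, 3.107]
contact_force: [-1.2, 0.2, 0.1]
finger_gap: 1.001
grip_force: 0.0
[(740.0, 181.2, 37.6, 1662, [500.0, 312.0]), (727.2, -190.9, 37.9, 1648, [134.0, 312.0]), (609.0, -0.0, 32.7, 3150, [317.0, 198.0]), (602.7, 192.2, 29.2, 2401, [533.0, 185.0]), (596.0, 274.1, 27.8, 1517, [623.0, 174.0]), (514.8, 4.7, 33.1, 3212, [318.0, 86.0]), (504.8, 196.5, 29.2, 2410, [563.0, 64.0])]
rounds [(674.9, -300.5, 41.2, 1489, [29.0, 260.0]), (653.1, 23.9, 38.1, 3819, [345.0, 239.0]), (574.3, 27.1, 37.9, 3713, [348.0, 153.0]), (496.1, 30.1, 37.9, 3378, [358.0, 53.0])]
(740.0, 181.2) (array([-123.6,  185.5,  108.7]), np.float64(0.02982451801998353), array([-1.7999e+02,  7.0000e-02,  1.7803e+02]))
(727.2, -190.9) (array([-123.6, -186.9,  108.7]), np.float64(0.02982451801998353), array([-1.7999e+02,  7.0000e-02,  1.7803e+02]))
(609.0, -0.0) (array([ 1.000e+00, -1.000e-01,  1.086e+02]), np.float64(0.02982451801998353), array([-1.7999e+02,  7.0000e-02,  1.7803e+02]))
(602.7, 192.2) (array([ 13.9, 191.7, 108.5]), np.float64(0.02982451801998353), array([-1.7999e+02,  7.0000e-02,  1.7803e+02]))
(596.0, 274.1) (array([ 23.5, 273.4, 108.5]), np.float64(0.02982451801998353), array([-1.7999e+02,  7.0000e-02,  1.7803e+02]))
(514.8, 4.7) (array([ 95.4,   1.3, 108.4]), np.float64(0.02982451801998353), array([-1.7999e+02,  7.0000e-02,  1.7803e+02]))
(504.8, 196.5) (array([111.9, 192.7, 108.4]), np.float64(0.02982451801998353), array([-1.7999e+02,  7.0000e-02,  1.7803e+02]))
```

View pics/w3.png

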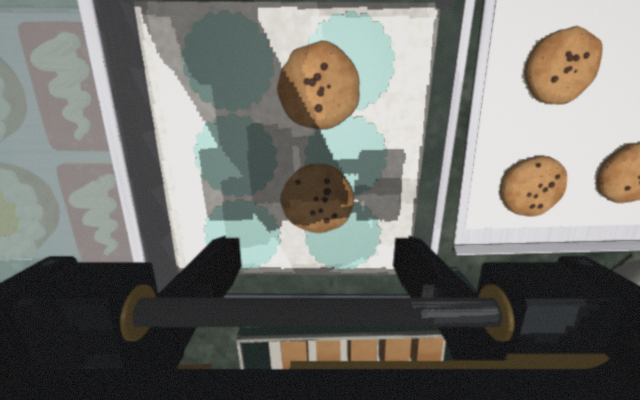

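```bash
python3 -m pendant '{"grip":[1,1,1,1,1,0,0,0,0,0],"offset":[[0,0,35],[0,0,35],[0,0,25],[0,0,12],[0,0,0],[0,0,0],[0,0,0],[0,0,0],[0,0,0],[0,0,0]],"spin":[0,0,0,0,0,0,0,0,0,0]}' 12
python3 -m pendant '{"grip":[0,0,0,0],"offset":[[0,0,0],[0,0,0],[0,0,-20],[0,0,-15]],"spin":[0,0,0,0]}'
python3 -c "
from h import *
print(to([653.1,24,54],np.radians(-2)))"
```

```text
t: 8.17
position: [610.5, 1.4, 54.4]
tcp_rot: [3.141, 0.003, 3.109]
contact_force: [0.6, 0.1, 6.3]
finger_gap: 0.729
grip_force: 12.5
t: 8.5
position: [608.9, 1.5, 88.5]
tcp_rot: [-3.142, -0.001, 3.11]
contact_force: [-0.1, 0.7, 0.1]
finger_gap: 0.729
grip_force: 11.3
(array([-43.4,  23.9,  34.5]), np.float64(0.16280597808686), array([-1.8000e+02, -3.0000e-02,  1.7816e+02]))
```

```bash
python3 -m pendant '{"grip":[0,0,0,0,0,0,0,0,0,0],"offset":[[-20,12,0],[-23.5,12,0],[0,0,0],[0,0,15],[0,0,12],[0,0,7],[0,0,0],[0,0,0],[0,0,0],[0,0,0]],"spin":[0,0,0,0,0,0,0,0,0,0]}'
python3 -m pendant '{"grip":[0.86,0.86,0.86,0.86],"offset":[[0,0,0],[0,0,0],[0,0,0],[0,0,-25]],"spin":[0,0,0,0]}'
python3 -m pendant '{"grip":[0.9,1,1,1,1,1,1,1,1,1],"offset":[[0,0,-35],[40,0,-30],[40,-10,0],[40,-10,0],[18,0,0],[0,0,0],[0,0,0],[0,0,0],[0,0,0],[0,0,0]],"spin":[0,0,0,0,0,0,0,0,0,0]}'
cat > lk.py <<'E'
from h import *
import sys
p,d,m,E=look('wrist',sys.argv[1])
print(ctrl.get_state()['position'].round(1))
for z in (62,17):
    c=[q for q in discs(p,z,m,E,(8,90,60),(24,255,255),2700,5500) if q[0]<690 and ((z==62)==(q[1]<110)) and q[2]<40]
    for q in c: print('cookie',q,to([q[0],q[1],z-8],np.radians(-2))[:2])
print('rounds',[q for q in discs(p,48,m,E,(75,25,60),(100,255,255),2500,6500) if q[2]<42])
E
python3 lk.py w4.png
```

```text
t: 9.33
position: [653.1, 23.9, 53.7]
tcp_rot: [-3.142, -0.0, 3.109]
contact_force: [-0.4, 0.1, -0.0]
finger_gap: 0.74
grip_force: 11.9
t: 9.67
position: [650.1, 23.5, 74.9]
tcp_rot: [-3.14, -0.008, 3.11]
contact_force: [-0.9, -0.9, 0.4]
finger_gap: 0.861
grip_force: 0.0
t: 10.5
position: [523.0, 8.7, 138.6]
tcp_rot: [3.141, 0.001, 3.109]
contact_force: [-0.5, 0.5, -0.3]
finger_gap: 1.001
grip_force: 0.0
[522.6   8.6 138.5]
cookie (512.0, 5.1, 33.1, 3177, [311.0, 192.0]) (array([10.6, -3.8, 84.5]), np.float64(0.14520028574334104))
cookie (498.3, 232.0, 34.3, 3380, [551.0, 158.0]) (array([ 31.7, 222.5, 129.6]), np.float64(0.14520028574334104))
rounds [(496.2, 30.1, 38.0, 3329, [349.0, 162.0])]
```

```bash
python3 -m pendant '{"grip":[1,1,1,1,1,0,0,0,0,0],"offset":[[10,-3.7,20],[0,0,35],[0,0,20],[0,0,10],[0,0,0],[0,0,0],[0,0,0],[0,0,0],[0,0,0],[0,0,0]],"spin":[0,0,0,0,0,0,0,0,0,0]}' 12
python3 -m pendant '{"grip":[0,0,0,0,0],"offset":[[0,0,0],[0,0,0],[0,0,-20],[0,0,-15],[0,0,0]],"spin":[0,0,0,0,0]}'
python3 -c "
from h import *
print(to([574.3,27,54],np.radians(-2)))"
```

```text
t: 11.38
position: [512.3, 4.9, 54.7]
tcp_rot: [3.141, 0.002, 3.109]
contact_force: [0.1, -0.3, 4.4]
finger_gap: 0.725
grip_force: 11.9
t: 11.8
position: [512.7, 5.0, 90.9]
tcp_rot: [3.141, 0.004, 3.109]
contact_force: [-0.7, -0.8, -0.7]
finger_gap: 0.73
grip_force: 11.6
(array([-60.7,  24. ,  37.1]), np.float64(0.12998680862390433), array([179.96,   0.22, 178.13]))
```

```bash
python3 -m pendant '{"grip":[0,0,0,0,0,0,0,0,0,0],"offset":[[-20,8,0],[-20,8,0],[-20.7,8,0],[0,0,15],[0,0,14],[0,0,7.5],[0,0,0],[0,0,0],[0,0,0],[0,0,0]],"spin":[0,0,0,0,0,0,0,0,0,0]}'
python3 -m pendant '{"grip":[0.86,0.86,0.86,0.86],"offset":[[0,0,0],[0,0,0],[0,0,0],[0,0,-25]],"spin":[0,0,0,0]}'
python3 -m pendant '{"grip":[0.9,1,1,1,1,1,1,1,1],"offset":[[0,0,-35],[0,10,-38],[0,10,-38],[0,10,-38],[0,0,-20],[0,0,0],[0,0,0],[0,0,0],[0,0,0]],"spin":[0,0,0,0,0,0,0,0,0]}'
python3 lk.py w5.png
```

```text
t: 12.63
position: [572.5, 26.8, 52.1]
tcp_rot: [-3.141, -0.001, 3.109]
contact_force: [0.2, -0.2, -0.3]
finger_gap: 0.743
grip_force: 12.0
t: 12.97
position: [570.1, 26.6, 74.2]
tcp_rot: [-3.14, -0.007, 3.11]
contact_force: [-0.1, -0.7, 0.1]
finger_gap: 0.86
grip_force: 0.0
t: 13.72
position: [572.7, 56.2, 244.5]
tcp_rot: [-3.141, -0.003, 3.109]
contact_force: [-0.9, -0.8, -1.0]
finger_gap: 0.999
grip_force: 0.0
[572.8  56.3 244.5]
cookie (649.7, 25.9, 33.0, 3189, [295.0, 237.0]) (array([-78.5, -27.7, 190.3]), np.float64(0.13545156934564218))
cookie (573.1, 28.1, 32.9, 3138, [294.0, 177.0]) (array([ -1.9, -28. , 190.5]), np.float64(0.13545156934564218))
cookie (616.9, 229.2, 33.4, 3187, [443.0, 196.0]) (array([-39.3, 174.4, 235.2]), np.float64(0.13545156934564218))
cookie (607.1, 330.1, 33.4, 3200, [518.0, 187.0]) (array([-26.2, 275. , 235.2]), np.float64(0.13545156934564218))
cookie (500.2, 235.2, 33.3, 3184, [457.0, 108.0]) (array([ 77.6, 176.6, 235.6]), np.float64(0.13545156934564218))
rounds [(499.4, 30.1, 40.7, 4436, [292.0, 112.0])]
```

View pics/w5.png

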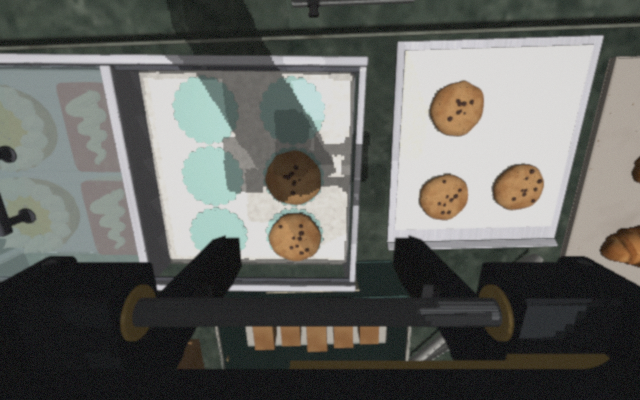

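```bash
sed -i 's/(62,17)/(56,11)/; s/z==62/z==56/; s/z-8/z-2/' lk.py
python3 -m pendant '{"grip":[1,1,1,1,1,1,1,1,1,1],"offset":[[15.4,35.6,0],[15.4,35.6,0],[15.4,35.6,0],[15.4,35.6,0],[15.4,35.6,10],[0,0,38],[0,0,38],[0,0,30],[0,0,0],[0,0,0]],"spin":[0,0,0,0,0,0,0,0,0,0]}' 12
python3 lk.py w6.png
```

```text
t: 14.6
position: [501.3, 236.5, 128.6]
tcp_rot: [-3.139, -0.004, 3.11]
contact_force: [0.5, -0.2, 0.3]
finger_gap: 0.998
grip_force: 0.0
[502.6 237.3 130.3]
cookie (500.0, 238.9, 33.8, 3348, [319.0, 190.0]) (array([  2.6,   1.5, 121.3]), np.float64(0.13933580350124727))
rounds []
```

```bash
python3 -m pendant '{"grip":[1,1,1,1,1,0,0,0,0,0],"offset":[[2,1.5,35],[0,0,40],[0,0,30],[0,0,15],[0,0,0],[0,0,0],[0,0,0],[0,0,0],[0,0,0],[0,0,0]],"spin":[0,0,0,0,0,0,0,0,0,0]}' 12
python3 -m pendant '{"grip":[0,0,0,0,0,0,0,0,0],"offset":[[0,0,0],[0,0,0],[0,0,-30],[0,0,-40],[0,0,-40],[0,0,-20],[0,0,0],[0,0,0],[0,0,0]],"spin":[0,0,0,0,0,0,0,0,0]}'
python3 -c "
from h import *
print(to([649.6,-76,54],np.radians(-2)))"
```

```text
t: 15.48
position: [501.9, 239.3, 11.8]
tcp_rot: [3.14, 0.003, 3.109]
contact_force: [-0.0, 0.3, 6.5]
finger_gap: 0.704
grip_force: 12.5
t: 16.23
position: [500.1, 238.3, 139.7]
tcp_rot: [-3.141, -0.001, 3.109]
contact_force: [-0.4, -0.3, -0.4]
finger_gap: 0.707
grip_force: 11.3
(array([-159.7, -309.2,   85.8]), np.float64(0.14537941444326022), array([-1.7995e+02, -5.0000e-02,  1.7815e+02]))
```

```bash
python3 -m pendant '{"grip":[0,0,0,0,0,0,0,0,0,0],"offset":[[-17.7,-34.3,0],[-17.7,-34.3,0],[-17.7,-34.3,0],[-17.7,-34.3,0],[-17.7,-34.3,0],[-17.7,-34.4,0],[-17.7,-34.4,0],[-17.7,-34.4,0],[-18,-34.4,0],[0,0,0]],"spin":[0,0,0,0,0,0,0,0,0,0]}'
python3 -m pendant '{"grip":[0,0,0,0,0,0,0],"offset":[[0,0,25],[0,0,25],[0,0,20],[0,0,10],[0,0,5.5],[0,0,0],[0,0,0]],"spin":[0,0,0,0,0,0,0]}'
```

```text
t: 17.07
position: [651.4, -87.4, 137.3]
tcp_rot: [-3.133, -0.001, 3.097]
contact_force: [-0.6, -1.7, -0.3]
finger_gap: 0.709
grip_force: 11.3
t: 17.65
position: [649.5, -74.8, 53.7]
tcp_rot: [3.142, -0.002, 3.11]
contact_force: [-1.0, -1.5, -0.3]
finger_gap: 0.737
grip_force: 12.0
```

Release, back out, look.

```bash
python3 -m pendant '{"grip":[0.86,0.86,0.86,0.86],"offset":[[0,-1,0],[0,0,0],[0,0,0],[0,0,-25]],"spin":[0,0,0,0]}'
python3 -m pendant '{"grip":[0.9,1,1,1,1,1,1,1,1,1],"offset":[[0,0,-40],[20,15,-30],[20,30,-15],[20,30,-15],[20,30,-15],[0,0,0],[0,0,0],[0,0,0],[0,0,0],[0,0,0]],"spin":[0,0,0,0,0,0,0,0,0,0]}'
python3 lk.py w7.png
```

```text
t: 17.98
position: [646.8, -76.3, 75.8]
tcp_rot: [-3.141, -0.008, 3.11]
contact_force: [-0.5, -0.6, -1.7]
finger_gap: 0.858
grip_force: 0.0
t: 18.82
position: [573.9, 29.5, 193.9]
tcp_rot: [-3.141, -0.001, 3.107]
contact_force: [0.3, -0.7, -0.5]
finger_gap: 1.001
grip_force: 0.0
[573.8  29.7 193.9]
cookie (652.6, 25.2, 33.8, 3368, [315.0, 254.0]) (array([-79. ,  -1.7, 139.9]), np.float64(0.009384268762245738))
cookie (645.7, -72.2, 34.0, 2968, [231.0, 246.0]) (array([-75.5, -99.3, 139.9]), np.float64(0.009384268762245738))
cookie (574.2, 27.6, 33.4, 3286, [315.0, 186.0]) (array([ -0.6,  -2. , 139.9]), np.float64(0.009384268762245738))
cookie (618.7, 231.7, 34.6, 3402, [483.0, 206.0]) (array([-38. , 203.5, 184.8]), np.float64(0.009384268762245738))
cookie (609.4, 333.8, 34.9, 3423, [569.0, 195.0]) (array([-25.2, 305.2, 184.7]), np.float64(0.009384268762245738))
rounds [(499.2, 29.3, 40.6, 4516, [314.0, 110.0])]
```

View pics/w7.png

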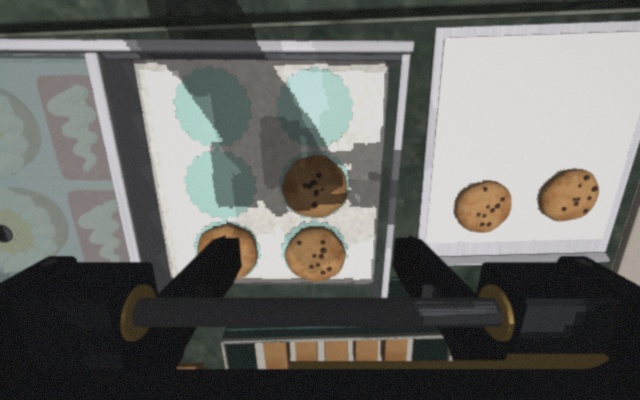

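```bash
python3 - <<'E'
from h import *
m=ctrl.camera_model('wrist');E=T(ctrl.get_state())@m['hand_eye']
print(plane([[314.5,106],[212.5,106],[220.5,183.5]],48,m,E).round(1))
E
python3 -m pendant '{"grip":[1,1,1,1,1,1,1,1,1,1],"offset":[[-7.5,38,0],[-7.5,40,0],[-7.5,41,0],[-7.5,41,0],[-7.5,41,0],[0,2.5,25],[0,0,25],[0,0,15],[0,0,0],[0,0,0]],"spin":[0,0,0,0,0,0,0,0,0,0]}' 12
python3 lk.py w8.png
```

```text
[[493.5  30.5  48. ]
 [490.  -69.5  48. ]
 [568.5 -72.6  48. ]]
t: 19.7
position: [617.5, 232.5, 128.6]
tcp_rot: [-3.14, -0.002, 3.108]
contact_force: [-0.6, -0.1, 1.0]
finger_gap: 1.001
grip_force: 0.0
[618.3 233.  129.9]
cookie (575.0, 28.3, 36.2, 3666, [54.0, 163.0]) (array([  36.4, -206.1,   75.9]), np.float64(0.08589174607658524))
cookie (619.1, 233.5, 33.6, 3334, [318.0, 193.0]) (array([ -0.8,   0.5, 120.9]), np.float64(0.08589174607658524))
cookie (608.4, 335.4, 33.6, 3297, [424.0, 179.0]) (array([ 13.3, 102. , 121. ]), np.float64(0.08589174607658524))
rounds []
```

```bash
python3 -m pendant '{"grip":[1,1,1,1,1,0,0,0,0,0],"offset":[[-0.5,0.5,35],[0,0,40],[0,0,30],[0,0,15],[0,0,0],[0,0,0],[0,0,0],[0,0,0],[0,0,0],[0,0,0]],"spin":[0,0,0,0,0,0,0,0,0,0]}' 12
python3 -m pendant '{"grip":[0,0,0,0,0,0,0,0,0],"offset":[[0,0,0],[0,0,0],[0,0,-30],[0,0,-40],[0,0,-40],[0,0,-20],[0,0,0],[0,0,0],[0,0,0]],"spin":[0,0,0,0,0,0,0,0,0]}'
python3 -c "
from h import *
print(to([570.3,-72.8,54],np.radians(-2)))"
```

```text
t: 20.58
position: [619.5, 234.4, 11.7]
tcp_rot: [3.14, 0.003, 3.109]
contact_force: [-0.1, -0.2, 6.5]
finger_gap: 0.711
grip_force: 12.4
t: 21.33
position: [617.3, 233.3, 138.8]
tcp_rot: [-3.14, -0.002, 3.109]
contact_force: [0.5, -0.2, -0.6]
finger_gap: 0.71
grip_force: 11.7
(array([  37. , -307.4,   85.2]), np.float64(0.15823926400644384), array([-1.7993e+02, -9.0000e-02,  1.7816e+02]))
```

```bash
python3 -m pendant '{"grip":[0,0,0,0,0,0,0,0,0,0],"offset":[[4.1,-34.2,0],[4.1,-34.2,0],[4.1,-34.2,0],[4.1,-34.2,0],[4.1,-34.1,0],[4.1,-34.1,0],[4.1,-34.1,0],[4.1,-34.1,0],[4.1,-34.1,0],[0,0,0]],"spin":[0,0,0,0,0,0,0,0,0,0]}'
python3 -m pendant '{"grip":[0,0,0,0,0,0,0],"offset":[[0,0,25],[0,0,25],[0,0,20],[0,0,10],[0,0,5],[0,0,0],[0,0,0]],"spin":[0,0,0,0,0,0,0]}'
python3 -m pendant '{"grip":[0.86,0.86,0.86,0.86],"offset":[[0,0,0],[0,0,0],[0,0,0],[0,0,-25]],"spin":[0,0,0,0]}'
python3 -m pendant '{"grip":[0.9,1,1,1,1,1,1,1,1,1],"offset":[[0,0,-40],[10,15,-30],[10,20,-30],[0,20,-30],[0,0,0],[0,0,0],[0,0,0],[0,0,0],[0,0,0],[0,0,0]],"spin":[0,0,0,0,0,0,0,0,0,0]}'
python3 lk.py w9.png
```

```text
t: 22.17
position: [567.6, -82.7, 137.1]
tcp_rot: [-3.134, -0.007, 3.098]
contact_force: [-0.6, 0.1, -0.6]
finger_gap: 0.709
grip_force: 11.7
t: 22.75
position: [570.7, -71.6, 53.9]
tcp_rot: [3.141, -0.002, 3.11]
contact_force: [-0.5, -0.4, -0.4]
finger_gap: 0.727
grip_force: 11.9
t: 23.08
position: [568.6, -71.9, 76.5]
tcp_rot: [-3.142, -0.007, 3.11]
contact_force: [0.5, 0.3, 0.5]
finger_gap: 0.861
grip_force: 0.0
t: 23.92
position: [552.5, -17.3, 208.5]
tcp_rot: [-3.141, -0.002, 3.108]
contact_force: [0.4, 0.1, -0.3]
finger_gap: 0.998
grip_force: 0.0
[552.7 -17.1 208.7]
cookie (652.7, 24.7, 34.2, 3389, [355.0, 263.0]) (array([-98.9,  45.1, 154.5]), np.float64(0.09786733047101251))
cookie (646.4, -72.5, 34.1, 3373, [272.0, 260.0]) (array([-95.8, -52.2, 154.5]), np.float64(0.09786733047101251))
cookie (573.9, 27.3, 33.7, 3288, [357.0, 200.0]) (array([-20. ,  45.1, 154.6]), np.float64(0.09786733047101251))
cookie (569.5, -71.2, 33.5, 3281, [269.0, 199.0]) (array([-18.9, -53.5, 154.7]), np.float64(0.09786733047101251))
cookie (609.9, 333.6, 35.2, 3441, [592.0, 207.0]) (array([-45.9, 352.5, 199.5]), np.float64(0.09786733047101251))
rounds []
```

View pics/w9.png

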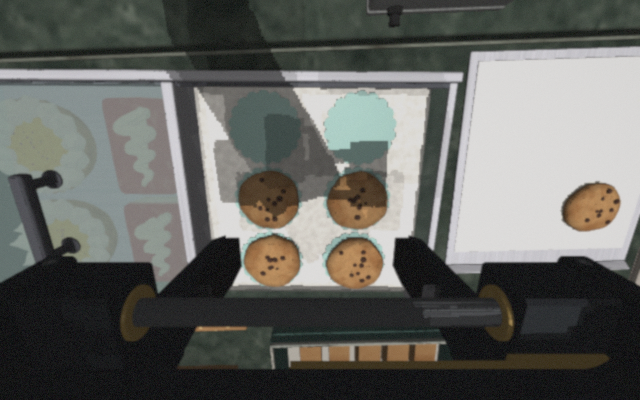

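Run:
```python
from h import *
m=ctrl.camera_model('wrist')
for f,pos,yaw in (('w2',[581.9,-35.1,299.8],3.107),('w5',[572.8,56.3,244.5],3.109),('w3',[608.8,-.5,159.1],3.107)):
    M=np.eye(4);M[:3,:3]=Ro.from_euler('xyz',[np.pi,0,yaw]).as_matrix();M[:3,3]=pos
    E=M@m['hand_eye'];p=cv2.imread(f'pics/{f}.png')[:,:,::-1]
    c=pix([649.6,-76,48],m,E)[0];print(f,c)
    x,y=c.astype(int)
    hsv=cv2.cvtColor(p,cv2.COLOR_RGB2HSV);k=cv2.inRange(hsv,(70,25,40),(100,255,255))
    w=np.zeros_like(k);cv2.circle(w,(x,y),50,255,-1);k&=w
    k=cv2.morphologyEx(k,cv2.MORPH_OPEN,np.ones((5,5),np.uint8))
    ct=max(cv2.findContours(k,cv2.RETR_EXTERNAL,cv2.CHAIN_APPROX_NONE)[0],key=cv2.contourArea)
    print(cv2.boundingRect(ct)); q=plane(ct[:,0],48,m,E)[:,:2]
    print(q.min(0),q.max(0),(q.min(0)+q.max(0))/2)
```

```text
w2 [290.87178273 211.2269807 ]
(267, 187, 49, 47)
[ 611.90539893 -112.25874917] [685.28380835 -39.93693022] [648.59460364 -76.09783969]
w5 [218.6413602  234.29181243]
(191, 208, 56, 42)
[ 612.55006724 -112.65152718] [670.79535978 -40.06022388] [641.67271351 -76.35587553]
w3 [242.24942805 236.18585945]
(205, 200, 75, 69)
[ 611.59222372 -113.08217167] [685.81074008 -38.81460527] [648.7014819  -75.94838847]
```

```bash
python3 -m pendant '{"grip":[0.87,0.87,0.87,0.87,0.87,0.87,0.87,0.87,0.87,0.87],"offset":[[-32,-17.4,0],[-32,-17.4,0],[-31.8,-17.4,0],[0,0,30],[0,0,35],[0,0,35],[0,0,30],[0,0,15],[0,0,9.5],[0,0,0]],"spin":[0,0,0,0,0,0,0,0,0,0]}' 12
python3 -m pendant '{"grip":[0,0,0,0,0,0,0,0,0,0],"offset":[[0,0,0],[0,0,0],[0,0,0],[0,0,0],[0,0,-4],[-2.4,-3.5,0],[0,0,4],[0,0,0],[0,0,0],[0,0,0]],"spin":[0,0,0,0,0,0,0,0,0,0]}'
python3 -m pendant '{"grip":[0.86,0.86,0.86,0.86],"offset":[[0,0,0],[0,0,0],[0,0,0],[0,0,-25]],"spin":[0,0,0,0]}'
python3 -m pendant '{"grip":[0.9,1,1,1,1,1,1,1,1,1],"offset":[[0,0,-40],[20,20,-30],[20,20,-30],[20,20,-30],[20,0,0],[20,0,0],[0,0,0],[0,0,0],[0,0,0],[0,0,0]],"spin":[0,0,0,0,0,0,0,0,0,0]}'
python3 lk.py w10.png; python3 -c "
from h import *
print(to([610,335,110]))"
```

```text
t: 24.8
position: [645.6, -71.8, 52.6]
tcp_rot: [-3.142, -0.004, 3.109]
contact_force: [-0.2, -0.2, -0.6]
finger_gap: 0.866
grip_force: 0.0
t: 25.63
position: [651.0, -76.1, 56.1]
tcp_rot: [-3.141, 0.003, 3.109]
contact_force: [0.1, -1.7, 5.9]
finger_gap: 0.713
grip_force: 12.3
t: 25.97
position: [645.5, -75.2, 75.7]
tcp_rot: [-3.142, -0.01, 3.11]
contact_force: [-0.2, 0.5, -0.1]
finger_gap: 0.862
grip_force: 0.0
t: 26.8
position: [552.5, -12.2, 209.8]
tcp_rot: [3.141, 0.001, 3.109]
contact_force: [-0.2, -0.4, 0.4]
finger_gap: 1.002
grip_force: 0.0
[552.4 -12.1 209.8]
cookie (652.6, 25.1, 34.1, 3381, [350.0, 262.0]) (array([-98.8,  40.4, 155.8]), np.float64(0.11434744156328264))
cookie (648.9, -74.6, 34.4, 3394, [267.0, 261.0]) (array([-98.4, -59.3, 155.8]), np.float64(0.11434744156328264))
cookie (574.0, 27.4, 33.6, 3306, [352.0, 200.0]) (array([-20.2,  40.1, 155.8]), np.float64(0.11434744156328264))
cookie (569.5, -70.8, 33.3, 3258, [264.0, 198.0]) (array([-18.9, -58.2, 155.8]), np.float64(0.11434744156328264))
cookie (609.3, 333.9, 35.2, 3456, [586.0, 206.0]) (array([-45.4, 347.6, 201. ]), np.float64(0.11434744156328264))
rounds [(495.8, -69.9, 41.1, 4524, [260.0, 129.0])]
(array([-46.1, 348.8, 100. ]), None, array([1.7997e+02, 2.0000e-02, 1.7811e+02]))
```

```bash
python3 -m pendant '{"grip":[1,1,1,1,1,1,1,1,1,1],"offset":[[-5,38.7,0],[-5,38.7,0],[-5,38.7,0],[-5,38.7,0],[-5,38.7,0],[-5,38.7,0],[-5,38.7,0],[-5,38.7,0],[-6,39,0],[0,0,0]],"spin":[0,0,0,0,0,0,0,0,0,0]}' 12
python3 -m pendant '{"grip":[1,1,1,1,1],"offset":[[0,0,40],[0,0,30],[0,0,10],[0,0,0],[0,0,0]],"spin":[0,0,0,0,0]}'
python3 lk.py w11.png
```

```text
t: 27.68
position: [606.7, 346.6, 209.6]
tcp_rot: [3.131, -0.001, 3.119]
contact_force: [-1.0, 1.4, 0.5]
finger_gap: 1.001
grip_force: 0.0
t: 28.1
position: [609.2, 335.0, 130.5]
tcp_rot: [3.141, 0.0, 3.109]
contact_force: [1.6, 0.0, 0.6]
finger_gap: 0.997
grip_force: 0.0
[609.8 335.5 131.7]
cookie (607.7, 336.4, 33.2, 3267, [318.0, 190.0]) (array([  2.4,   0.5, 122.7]), np.float64(0.1143884829123604))
rounds []
```

```bash
python3 -m pendant '{"grip":[1,1,1,1,1,0,0,0,0,0],"offset":[[1.5,0.5,35],[0,0,40],[0,0,30],[0,0,16],[0,0,0],[0,0,0],[0,0,0],[0,0,0],[0,0,0],[0,0,0]],"spin":[0,0,0,0,0,0,0,0,0,0]}' 12
python3 -m pendant '{"grip":[0,0,0,0,0,0,0,0,0],"offset":[[0,0,0],[0,0,0],[0,0,-30],[0,0,-40],[0,0,-40],[0,0,-20],[0,0,0],[0,0,0],[0,0,0]],"spin":[0,0,0,0,0,0,0,0,0]}'
python3 -c "
from h import *
print(to([496.3,30,54],np.radians(-2)))"
```

```text
t: 28.98
position: [608.6, 336.3, 11.3]
tcp_rot: [3.139, 0.003, 3.109]
contact_force: [0.2, 0.6, 4.6]
finger_gap: 0.718
grip_force: 11.0
t: 29.73
position: [606.5, 334.8, 138.3]
tcp_rot: [-3.14, -0.001, 3.109]
contact_force: [-0.0, 0.1, -0.9]
finger_gap: 0.007
grip_force: 0.0
(array([ 100.3, -308. ,   84.9]), np.float64(0.16065127192652925), array([-1.7992e+02, -8.0000e-02,  1.7816e+02]))
```

```bash
python3 -m pendant '{"grip":[1,1,1,1,1,1],"offset":[[0,0,-40],[0,0,-30],[0,0,0],[0,0,0],[0,0,0],[0,0,0]],"spin":[0,0,0,0,0,0]}' 15
python3 lk.py w12.png
```

```text
t: 30.23
position: [606.0, 334.4, 206.6]
tcp_rot: [-3.139, -0.004, 3.11]
contact_force: [0.4, 0.5, -0.3]
finger_gap: 0.435
grip_force: 0.0
[606.1 334.6 206.8]
cookie (652.3, 25.9, 35.4, 3572, [50.0, 231.0]) (array([ -56.5, -306.6,  153.4]), np.float64(0.1673444555767965))
cookie (575.1, 28.5, 35.9, 3492, [29.0, 163.0]) (array([  20.7, -306.5,  153.6]), np.float64(0.1673444555767965))
cookie (603.8, 332.6, 33.1, 3188, [315.0, 173.0]) (array([  1.6,  -1.5, 197.8]), np.float64(0.1673444555767965))
rounds []
```

View pics/w12.png

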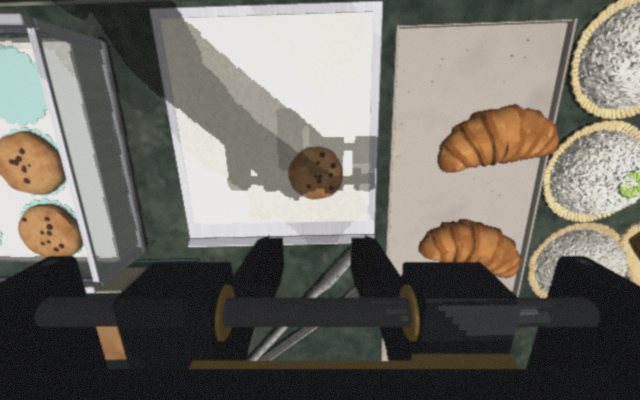

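```bash
python3 -m pendant '{"grip":[1,1,1,1,1,1],"offset":[[1.6,-1.5,40],[0,0,35],[0,0,0],[0,0,0],[0,0,0],[0,0,0]],"spin":[0,0,0,0,0,0]}' 20
python3 lk.py w13.png
```

```text
t: 30.78
position: [606.8, 335.2, 136.5]
tcp_rot: [3.139, 0.003, 3.109]
contact_force: [0.0, 0.0, -0.4]
finger_gap: 0.939
grip_force: 0.0
[606.7 335.1 136.6]
cookie (603.9, 332.6, 33.2, 3258, [314.0, 186.0]) (array([  3.1,  -2.9, 127.6]), np.float64(0.13985769462859896))
rounds []
```

```bash
python3 -m pendant '{"grip":[1,1,1,1,1,1,0,0,0,0],"offset":[[2.5,-2.7,35],[0,0,40],[0,0,30],[0,0,15],[0,0,9],[0,0,0],[0,0,0],[0,0,0],[0,0,0],[0,0,0]],"spin":[0,0,0,0,0,0,0,0,0,0]}' 20
python3 -m pendant '{"grip":[0,0,0,0,0,0,0,0],"offset":[[0,0,0],[0,0,0],[0,0,-10],[0,0,-20],[0,0,-30],[0,0,-40],[0,0,-30],[0,0,0]],"spin":[0,0,0,0,0,0,0,0]}'
python3 -c "
from h import *
print(to([496.3,30,54],np.radians(-2)))"
```

```text
t: 31.67
position: [603.9, 331.9, 6.8]
tcp_rot: [3.14, 0.002, 3.109]
contact_force: [-0.4, -0.4, 4.2]
finger_gap: 0.736
grip_force: 20.0
t: 32.33
position: [606.4, 334.2, 143.1]
tcp_rot: [3.134, 0.01, 3.109]
contact_force: [0.2, 0.5, -0.6]
finger_gap: 0.737
grip_force: 20.0
(array([ 100.9, -308.4,   85.7]), np.float64(0.11758795298778583), array([179.55,   0.57, 178.12]))
```

```bash
python3 -m pendant '{"grip":[0,0,0,0,0,0,0,0,0,0],"offset":[[11,-34,0],[11,-34,0],[11,-34,0],[11,-34,0],[11,-34,0],[11,-34,0],[11,-34,0],[11,-34,0],[10.5,-34.5,0],[0,0,0]],"spin":[0,0,0,0,0,0,0,0,0,0]}'
python3 -m pendant '{"grip":[0,0,0,0,0],"offset":[[0,0,25],[0,0,20],[0,0,0],[0,0,0],[0,0,0]],"spin":[0,0,0,0,0]}'
python3 -c "
from h import *
print(to([496.3,30,53],np.radians(-2)))"
```

```text
t: 33.17
position: [490.4, 18.7, 134.8]
tcp_rot: [-3.133, -0.006, 3.1]
contact_force: [-0.6, -0.7, -1.1]
finger_gap: 0.738
grip_force: 20.0
t: 33.58
position: [495.0, 28.7, 90.9]
tcp_rot: [3.141, 0.001, 3.11]
contact_force: [-0.3, -0.6, 0.0]
finger_gap: 0.738
grip_force: 20.0
(array([-1.3,  1.4, 37.9]), np.float64(0.17907826695576784), array([1.7999e+02, 3.0000e-02, 1.7818e+02]))
```

```bash
python3 -m pendant '{"grip":[0,0,0,0,0,0.87,0.87,0.87,0.87,0.87],"offset":[[-1.3,1.4,15],[0,0,15],[0,0,8],[0,0,0],[0,0,0],[0,0,0],[0,0,0],[0,0,0],[0,0,-20],[0,0,-35]],"spin":[0,0,0,0,0,0,0,0,0,0]}'
python3 -m pendant '{"grip":[0.9,1,1,1,1,1,1,1,1,1],"offset":[[0,0,-35],[-10,-15,-35],[-15,-15,-35],[-15,-15,-10],[0,0,0],[0,0,0],[0,0,0],[0,0,0],[0,0,0],[0,0,0]],"spin":[0,0,0,0,0,0,0,0,0,0]}'
python3 lk.py w14.png
```

```text
t: 34.42
position: [494.1, 29.5, 105.9]
tcp_rot: [-3.14, -0.006, 3.11]
contact_force: [1.1, -1.4, 0.1]
finger_gap: 0.87
grip_force: 0.0
t: 35.25
position: [533.6, -15.9, 221.5]
tcp_rot: [3.141, -0.002, 3.111]
contact_force: [-0.4, -0.4, 0.8]
finger_gap: 1.002
grip_force: 0.0
[533.9 -16.  221.6]
cookie (652.6, 25.1, 34.1, 3368, [352.0, 271.0]) (array([-117.7,   44.7,  167.5]), np.float64(0.23946506236058288))
cookie (649.1, -73.8, 34.4, 3413, [273.0, 270.0]) (array([-117.2,  -54.3,  167.5]), np.float64(0.23946506236058288))
cookie (574.0, 27.3, 33.5, 3278, [354.0, 212.0]) (array([-39. ,  44.5, 167.6]), np.float64(0.23946506236058288))
cookie (569.2, -70.6, 33.4, 3288, [271.0, 210.0]) (array([-37.3, -53.5, 167.6]), np.float64(0.23946506236058288))
cookie (496.7, 30.0, 33.3, 3236, [358.0, 146.0]) (array([ 38.3,  44.8, 167.7]), np.float64(0.23946506236058288))
rounds []
```

View pics/w14.png

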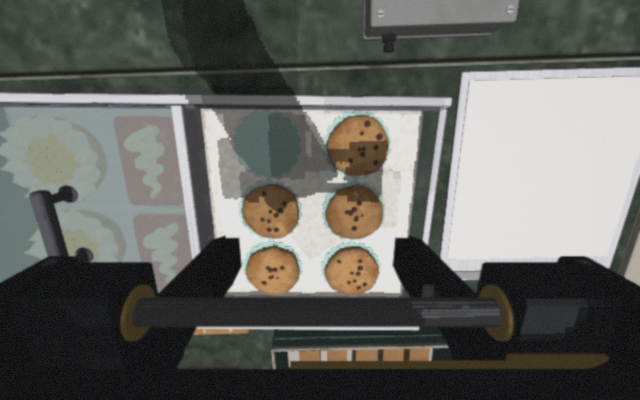

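```bash
python3 -m pendant '{"grip":[0.6,0.6,0.6,0.6,0.6,0.6,0.6,0.6,0.6,0.6],"offset":[[-6,-38,0],[-6,-38,0],[-6,-38,0],[-6,-38,0],[-6,-38,0],[-6,-38,0],[-1,-20,0],[0,0,0],[0,0,35],[0,0,35]],"spin":[0,0,0,0,0,0,0,0,0,0]}' 30
python3 -m pendant '{"grip":[0.6,0.6,0.6,0.6,0,0,0,0,0],"offset":[[0,0,0],[0,0,0],[0,0,20],[0,0,15],[0,0,0],[0,0,0],[0,0,0],[0,0,0],[0,0,0]],"spin":[0,0,0,0,0,0,0,0,0]}'
```

```text
t: 36.13
position: [565.3, -265.3, 153.0]
tcp_rot: [-3.141, 0.005, 3.109]
contact_force: [0.4, 0.3, -0.8]
finger_gap: 0.599
grip_force: 0.0
t: 36.88
position: [564.3, -265.9, 118.6]
tcp_rot: [-3.141, 0.002, 3.109]
contact_force: [-0.6, 0.8, 0.1]
finger_gap: 0.247
grip_force: 0.0
```

```bash
python3 -m pendant '{"grip":[0,0,0,0,0,0,0,0,0,0],"offset":[[0,0,3],[0,0,0],[0,0,0],[0,0,0],[0,0,0],[0,10,0],[0,20,0],[0,25,0],[0,25,0],[0,25,0]],"spin":[0,0,0,0,0,0,0,0,0,0]}'
python3 -m pendant '{"grip":[0,0,0,0,0,0,0,0,0,0],"offset":[[0,25,0],[0,25,0],[0,25,0],[0,20,0],[0,15,0],[0,10,0],[0,8,0],[0,0,0],[0,0,0],[0,0,0]],"spin":[0,0,0,0,0,0,0,0,0,0]}'
```

```text
t: 37.72
position: [568.2, -161.9, 114.6]
tcp_rot: [-3.139, 0.003, 3.107]
contact_force: [3.8, -3.9, 0.5]
finger_gap: 0.129
grip_force: 30.0
t: 38.55
position: [573.4, -31.3, 114.6]
tcp_rot: [3.14, 0.005, 3.11]
contact_force: [4.8, 1.4, -0.3]
finger_gap: 0.135
grip_force: 30.0
```

```bash
python3 -m pendant '{"grip":[0,0,0,0,0],"offset":[[0,4,0],[0,4,0],[0,2,0],[0,0,0],[0,0,0]],"spin":[0,0,0,0,0]}'
python3 -m pendant '{"grip":[0,0,0,0],"offset":[[0,3,0],[0,2,0],[0,0,0],[0,0,0]],"spin":[0,0,0,0]}'
```

```text
t: 38.97
position: [573.7, -23.4, 114.6]
tcp_rot: [-3.141, 0.005, 3.109]
contact_force: [5.3, -0.5, 0.1]
finger_gap: 0.135
grip_force: 30.0
t: 39.3
position: [573.7, -23.4, 114.6]
tcp_rot: [-3.135, 0.004, 3.105]
contact_force: [6.3, -8.6, 1.2]
finger_gap: 0.13
grip_force: 30.0
```

Shut against the stop (-23.4, 242 mm from the open stop). Relax, release, withdraw, check.

```bash
python3 -m pendant '{"grip":[0,0.5,0.5,0.5,0.5,0.5,0.5,0.5,0.5,0.5],"offset":[[0,-3.5,0],[0,0,0],[0,0,0],[0,0,0],[0,0,0],[0,0,-10],[0,0,-30],[0,0,-40],[0,0,-40],[0,0,-40]],"spin":[0,0,0,0,0,0,0,0,0,0]}'
python3 -m pendant '{"grip":[0.5,0.5,0.5,0.5,0.5,0.5,0.5,0.5,0.5],"offset":[[0,0,-40],[0,40,0],[0,40,0],[0,40,0],[0,40,0],[0,20,0],[0,0,0],[0,0,0],[0,0,0]],"spin":[0,0,0,0,0,0,0,0,0]}'
python3 - <<'E'
from h import *
p,_,_,_=look('top')
cv2.imwrite('pics/final.png',cv2.resize(p[150:280,220:500,::-1],None,fx=2.8,fy=2.8,interpolation=cv2.INTER_CUBIC))
E
```

```text
t: 40.13
position: [570.5, -21.0, 276.5]
tcp_rot: [3.141, -0.001, 3.11]
contact_force: [1.3, -0.1, -0.7]
finger_gap: 0.504
grip_force: 0.0
t: 40.88
position: [577.1, 157.0, 314.3]
tcp_rot: [-3.14, -0.0, 3.108]
contact_force: [0.3, -0.2, 1.0]
finger_gap: 0.503
grip_force: 0.0
```

View pics/final.png

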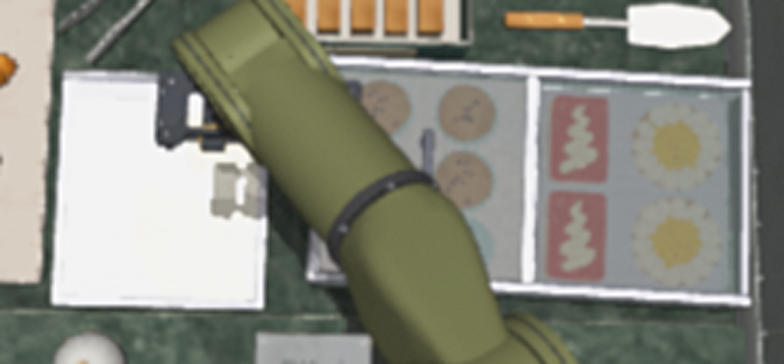

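Run:
```python
from h import *
p,d,m,E=look('wrist','w15.png')
for q in discs(p,56,m,E,(5,55,50),(24,255,255),2000,5500): print(q)
cv2.imwrite('pics/w15c.png',p[:280,:400,::-1])
```

```text
(900.3, -234.7, 48.8, 2061, [107.0, 348.0])
(842.4, 323.6, 59.4, 3073, [421.0, 312.0])
(830.4, -30.4, 59.6, 3036, [213.0, 313.0])
(776.5, 487.3, 38.2, 2020, [523.0, 277.0])
```

View pics/w15c.png

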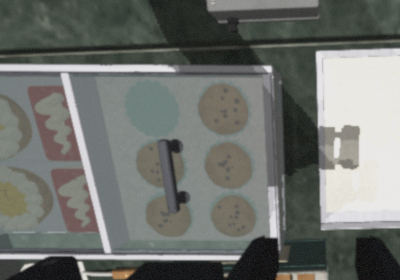

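The image shows the door shut with all five cookies on their rounds (223,108), (228,165), (233,215), (160,163), (168,214); only near-right (152,108) is empty.

```bash
python3 -c "
from bench import ctrl
print(ctrl.job_done())"
```

```text
the job is handed in; nothing more can be done
None
```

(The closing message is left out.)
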